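Chopping board off its locking peg and into the board rack

ROBOT

A 6-joint arm with a two-finger parallel gripper is mounted at the origin on the work surface. World frame = base frame: x ahead of the robot, y to its left, z up, the work surface at z = 0. Lengths are in m, angles in rad, forces in N, time in s.
With the tool pointing down it reaches from about 0.375 to 0.9 m from the base axis. Payload 3.1 kg.
Tool frame: the origin (TCP) lies on the front face of the gripper's body, between the roots of the fingers; the fingertips stand 70 mm ahead of it and the grasp point (between the pads) lies 51 mm ahead of it; z points along the fingers, y is the line along which they close (so a half turn about z gives the same grasp; the last joint's range is limited). The gripper opens to 87 mm and grips with 3 to 60 N. Pads are 19 mm wide; open, the fingers measure 117 mm over their backs; the gripper's body (75 mm by 190 mm) begins 51 mm behind the grasp point.
Start: joints at [1.165, 0.527, 1.433, -0, 1.181, -0.178], TCP at [0.141, 0.609, 0.292] pointing down, gripper open.
Joint ranges: [-3.08, 3.08], [-0.75, 2.2], [0.22, 2.44], [-1.43, 4.57], [0, 2.65], [-2.85, 2.85]. Speed limits (rad/s): [2.79, 2.79, 3.14, 3.14, 3.14, 3.14].

INTERFACE

Orientations are given as a unit quaternion [x, y, z, w].
In Python, from rig import robot, cams, ticket gives the robot as it stands. The module is installed in compiled form; this text tells all that it offers.
- The arm moves only by the shell command python3 -m crank 'ROWS' [FORCE]. ROWS is JSON, a list of rows, each a list of 7 numbers: the shift along the tool's x, y, z in cm, then the turn, a rotation vector about the tool's x, y, z in rad, then the closure, from 0 (fully open) to 1 (shut). A call has 1 to 5 rows; each row shifts and turns the commanded pose from where the row before left it, along the tool's axes as they then stand; what a row does not reach is not made up. A row lasts 1/8 s, in which the tool goes at most 62.5 mm and 10.7 degrees, less where a joint would pass 70% of its speed; a pose out of reach is approached as far as the arm can. A call is refused whole if a number of a shift passes 6.25 or a number of a turn 0.188, either way. A call with a gripper value outside its range is refused whole. The fingers move at their own pace and stop on an object; FORCE is the grip in N (left out, the last holds). Time passes only in rows, so rows that do not move let the fingers close. It gives the time, the measured TCP pose, the force, the opening and the grip force at its end, in the units of the state.
- robot.get_obs(): the state, without advancing time (a new reading comes with each control period).
- cams.camera(name): name is "scene" or "top"; returns the picture (400x640x3 uint8, red, green, blue); there is no depth.
- cams.camera_info(name): a dict with "intrinsics" (3x3 intrinsics, pixels), "pose" (4x4, takes a point from camera to world coordinates). Camera axes: x right, y down, z forward; pixel columns grow to the right and rows downward; lengths in m; the calibration is good to about 2 mm. A picture is of the moment at which its call begins. camera_info takes no time and is no camera call.
- ticket.hand_in(): hands the job in; it is judged then, once.
The state is a dict: "time": time; "q": joint angles; "joint_velocities": joint speeds; "joint_torque": joint torques, N m; "position": TCP position; "tool_rot": TCP orientation; "ft_force": force on the tool from outside, world axes, zero at the start; "moment": the same for the moment, N m; "grip_width": finger opening in m; "grip_force": force on a finger pad.
Only numpy, scipy, OpenCV 4.12 (cv2) and the standard library are available. Lean on these libraries where they do the work, as an engineer would, in place of code of your own. Each camera call takes 0.05 s, during which the arm holds its last target. There are 200 camera calls.

TASK

Take the small paddle chopping board off its locking peg and stand it in the empty slot of the wire board rack. Press the peg's sprung keeper flush and keep it down while you draw the board forward off the peg, gently: do not lean hard on the peg or drag the board against a keeper that is still up. Lower the board right down onto its lower edge in the slot before you let go, and leave the grater, the other board, the mug and the jar where they are.

Things in the scene. Friction and masses are not known exactly. Their poses are not given: they have to be found in the camera images.
- rack: Fixed peg stand: dark plank on screw feet, two posts, a rail (front x = +35, top z = 240 mm), two 16 mm square aluminium pegs at y = +100 (A) and -100 mm (B), out along -x (robot's side) to x = -88 mm. Origin: plank's underside. Flat peg tops: level seat at z = 235 mm, but from x = -43 mm out the nose is bent up by 0 to 7 degrees, each its own: feel it. Over 20 N, by robot or dragged board, bends a nose.
- keeper_a (a joint): Sprung keeper of peg A: 10 mm wide steel flap let into the nose's top, hinged across it at the stand's x = -77 mm, slanting up and back; its rolled rear end (x = -47 mm up, -45 mm down), just ahead of the hung thing, stands 11 mm above the peg's top and bars the way. Rad: 0 = up, 0.38 = flush with the nose, stop 0.42. At its rear end 1.5 N starts it and 3.5 N holds it flush (6 N nearer the hinge); springs up when let go.
- keeper_b (a joint): The same for peg B. A keeper left more than about 1 mm proud of the nose catches the thing drawn over it; once the thing is over it, the thing itself holds it down.
- board: Small wooden paddle board, 14 mm thick, 0.26 to 0.43 kg, hung upright on either peg, 32 to 37 mm in front of the stand's origin. Origin: middle of its lower edge; z up, y across, x through it. Blade 140 wide, 150 tall; handle 56 wide up to z = 225 mm, with a slot for the peg, 34 wide, z = 175 to 195 mm. Pinch the solid end above the slot front to back.
- board_eye (a point): Middle of the slot's top edge, 195 mm above the board's lower edge, half way through it; this edge lies on the peg's seat. Fingers that straddle the handle's end front to back and reach down to the peg have the front finger on the keeper.
- holder: Fixed wire board rack: dark plank 110 x 200 x 16 mm with three upright steel hoops (5 mm wire, 115 mm wide, tops 99 mm above the counter) at x = -26, 0 and +26 mm. Origin: plank's underside. Between the hoops are two slots 21 mm wide along y: the front one (x = -13 mm) is empty, the rear one (x = +13 mm) holds the other board.
- slot (a point): Middle of the floor of the empty slot, 16 mm above the counter: where the middle of the board's lower edge belongs. Axes as the wire rack; the board's x lies along its x, either way round.
- big_board: The other board, wood, 200 wide x 170 tall x 16 mm, no handle, standing in the rear slot. Origin: middle of its lower edge. Stays.
- grater: Flat steel grater, 100 mm wide, 204 mm tall, black handle loop, hanging on the other peg. Origin: middle of its lower edge. Stays.
- mug: White mug, 80 mm across, 85 mm tall. Origin: underside. Stays.
- sugar_jar: Glass jar with a steel cap, 70 mm across, 110 mm tall. Origin: underside. Stays.
Mind the look-alikes: they are no part of the job. Leave any blue look-alike of the board alone.

How it is judged:
On the way, in this order (a step that is already met when the one before it is completed fails the run):
1. the keeper of the board's peg is pressed nearly flush while the board still hangs behind it (((value of joint keeper_a above 0.3 rad and y of board in the frame of rack above 0.07 m) or (value of joint keeper_b above 0.3 rad and y of board in the frame of rack below -0.07 m)) and x of board_eye in the frame of rack above -0.044 m), for 0.2 s.
2. the board is drawn forward clear of the peg's end, held in the fingers (x of board_eye in the frame of rack below -0.097 m and contact force between the fingers and board above 1 N), for 0.1 s.
3. the board stands on its lower edge in the empty slot while still held (x of board in the frame of slot between -0.008 and 0.008 m and y of board in the frame of slot between -0.035 and 0.035 m and z of board in the frame of slot below 0.006 m and angle between board's own z axis and vertical below 0.14 rad and angle between the x axis of board and the x axis of holder, either way round below 0.2 rad and contact force between the fingers and board above 1 N), for 0.1 s.
At the end, for the whole second after the job is handed in: Board at rest, let go, in the empty slot: its lower edge's middle within 8 mm across and 35 mm along it and under 6 mm off its floor, tilt under 0.14 rad, in line within 0.2 rad; both keepers up (under 0.08 rad); grater and other board within 30 mm of their starts (x of board in the frame of slot between -0.008 and 0.008 m and y of board in the frame of slot between -0.035 and 0.035 m and z of board in the frame of slot below 0.006 m and angle between board's own z axis and vertical below 0.14 rad and angle between the x axis of board and the x axis of holder, either way round below 0.2 rad and linear speed of board below 0.02 m/s and value of joint each of keeper_a, keeper_b below 0.08 rad and distance of each of grater, big_board from where it was at the start of the episode below 0.03 m); the robot touches nothing.
It fails at once if the robot loads the peg stand with more than 20 N (contact force between any of the fingers, the arm and rack above 20 N).
It fails at once if the board is dragged or jammed against the peg stand with more than 20 N (contact force between board and rack above 20 N).
It fails at once if the grater or the other board is knocked (30 mm), or the mug or the jar is moved (20 mm) (distance of any of grater, big_board from where it was at the start of the episode above 0.03 m or distance of any of mug, sugar_jar from where it was at the start of the episode above 0.02 m).
It also fails if it takes over 72 s, if anything falls off the work surface, if the arm or the gripper's body presses on something with over 40 N, if the wrist force passes 120 N, or if a joint passes its speed limit or range.

## Working session

There is one attempt and no reset: what is moved stays moved. The work goes in short steps, Python scripts to look and compute and a shell command to move; the robot and the scene stay as the last step left them, time stands still between calls to the robot, and variables do not carry over. Pictures are saved under pics/ and viewed, at most 10 in all, crops included, and the job is handed in when it is done.

```bash
mkdir -p pics; python3 - <<'E'
from rig import robot,cams,ticket
import cv2,numpy as np
np.set_printoptions(precision=4,suppress=True)
for n in("scene","top"):
    im=cams.camera(n); cv2.imwrite(f"pics/{n}0.png",im[:,:,::-1]); print(cams.camera_info(n))
print(robot.get_obs())
E
```

```text
{'intrinsics': array([[417.1137,   0.    , 318.5992],
       [  0.    , 417.1137, 194.9695],
       [  0.    ,   0.    ,   1.    ]]), 'pose': array([[ 0.8663,  0.3123, -0.3898,  1.058 ],
       [ 0.4995, -0.5477,  0.6712, -0.7383],
       [-0.0039, -0.7762, -0.6305,  0.9106],
       [ 0.    ,  0.    ,  0.    ,  1.    ]])}
{'intrinsics': array([[367.1479,   0.    , 325.1765],
       [  0.    , 367.1479, 197.0366],
       [  0.    ,   0.    ,   1.    ]]), 'pose': array([[ 0.0018, -0.9973,  0.0728,  0.5075],
       [-0.9998, -0.0003,  0.0196,  0.065 ],
       [-0.0195, -0.0728, -0.9972,  1.1234],
       [ 0.    ,  0.    ,  0.    ,  1.    ]])}
{'time': 0.1, 'q': array([ 1.1645,  0.5284,  1.4338,  0.    ,  1.1814, -0.1785]), 'joint_velocities': array([ 0.0014, -0.0033, -0.0016, -0.0013, -0.002 ,  0.001 ]), 'joint_torque': array([ -0.    , -44.0988, -17.7151,   0.0635,   0.0534,  -0.    ]), 'position': array([0.1409, 0.6084, 0.2914]), 'tool_rot': array([ 0.1137,  0.9935, -0.001 , -0.0003]), 'ft_force': array([ 0.7428,  0.2388, -0.8284]), 'moment': array([0.0154, 0.0582, 0.0076]), 'grip_force': 0.0, 'grip_width': 0.08673868924957534}
```

View pics/scene0.png

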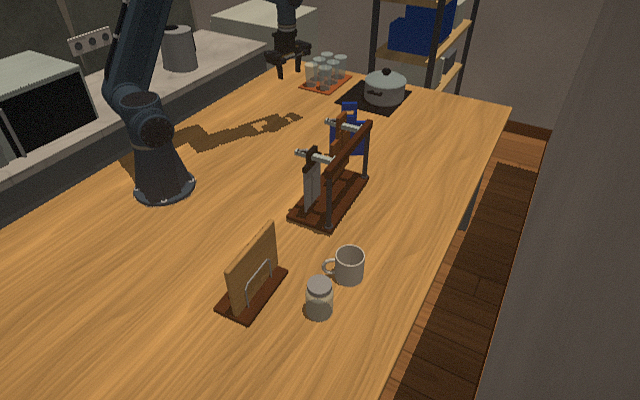

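View pics/top0.png

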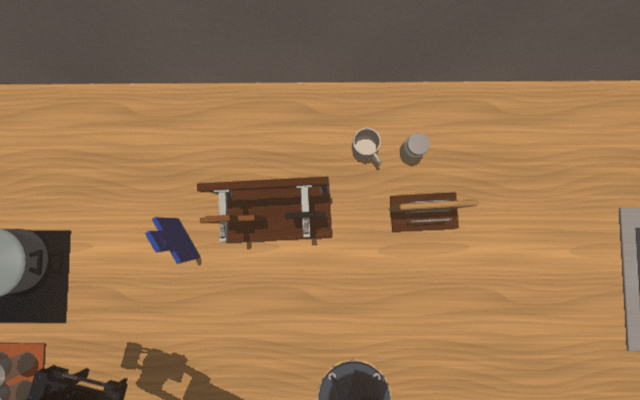

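The top picture shows the peg stand at about (270,210), with two things on its pegs. At (227,218) on peg A is a brown wooden thing, and at (305,215) on peg B is the black-handled grater. A blue board-like thing lies at (172,240), which is a look-alike. The wire rack is at (424,212) with the big board in its rear slot. The brown one on peg A fits the description of the board, and I'll confirm it in an enlarged crop.

```bash
python3 - <<'E'
import cv2,numpy as np
t=cv2.imread("pics/top0.png");s=cv2.imread("pics/scene0.png")
a=cv2.resize(t[165:255,185:345],None,fx=5,fy=5,interpolation=cv2.INTER_CUBIC)
cv2.imwrite("pics/c1.png",a)
b=cv2.resize(t[180:240,380:485],None,fx=5,fy=5,interpolation=cv2.INTER_CUBIC)
c=cv2.resize(s[85:235,280:385],None,fx=4,fy=4,interpolation=cv2.INTER_CUBIC)
o=np.zeros((600,960,3),np.uint8)
o[:300,:525]=b;o[:600,530:950]=c
cv2.imwrite("pics/c2.png",cv2.resize(o,(800,500)))
E
```

```text
(no output)
```

View pics/c1.png

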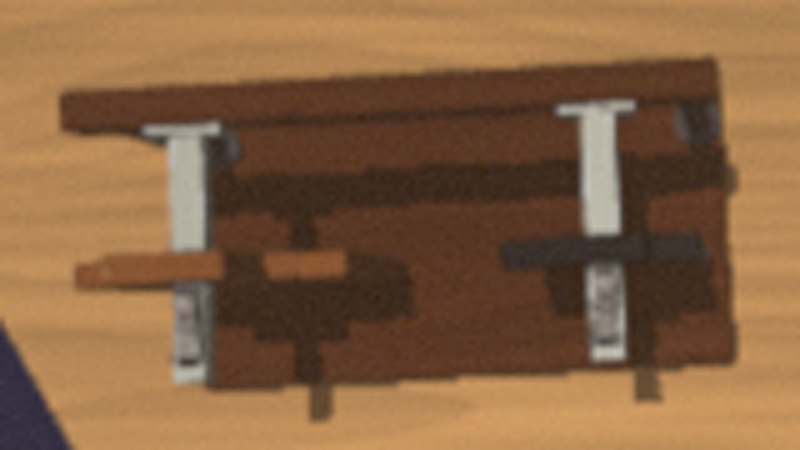

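View pics/c2.png

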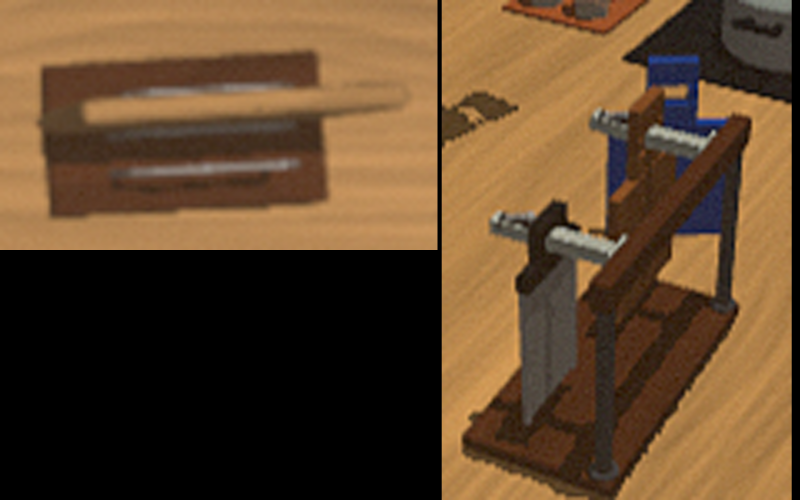

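The crops confirm it. On peg A hangs a wooden paddle with a slotted handle, its handle top at about c1 (150,268). The grater is on B, and the blue look-alike lies apart. Next I fit the stand and wire rack poses from points in both views.

```bash
cat > h.py <<'E'
import numpy as np
from rig import robot,cams
np.set_printoptions(precision=4,suppress=True)
I={n:cams.camera_info(n) for n in("scene","top")}
def proj(n,P):
    T=I[n]["pose"];p=(np.atleast_2d(P)-T[:3,3])@T[:3,:3];q=p@I[n]["intrinsics"].T
    return q[:,:2]/q[:,2:]
def back(n,uv,z):
    T=I[n]["pose"];d=T[:3,:3]@np.linalg.solve(I[n]["intrinsics"],[uv[0],uv[1],1]);return T[:3,3]+d*(z-T[2,3])/d[2]
def c1(u,v):return ((u+.5)/5-.5+185,(v+.5)/5-.5+165)
def c2(u,v):return ((u+.5)/4.1667-.5+380,(v+.5)/4.1667-.5+180)
def c3(u,v):return (280+(u/.8333-530)/4-.4,85+v/.8333/4-.4)
E
python3 - <<'E'
from h import *
from scipy.optimize import least_squares as ls
W=lambda p,L:(lambda c,s:np.array([p[0]+c*L[0]-s*L[1],p[1]+s*L[0]+c*L[1],p[2]+L[2]]))(np.cos(p[3]),np.sin(p[3]))
obs=[("top",c1(188,137),(.033,.1,0.235)),("top",c1(599,112),(.033,-.1,.235)),
("top",c1(190,382),(-.088,.1,'a')),("top",c1(609,360),(-.088,-.1,'b')),
("scene",c3(597,112),(-.088,.1,'a')),("scene",c3(496,214),(-.088,-.1,'b'))]
def r(p):
    o=[]
    for n,uv,L in obs:
        z={'a':.235+.045*np.tan(p[4]),'b':.235+.045*np.tan(p[5])}.get(L[2],L[2])
        o+=list(proj(n,W(p,(L[0],L[1],z)))[0]-uv)
    return np.r_[o,(p[4]-.06)*10,(p[5]-.06)*10,(p[2]-.01)*100]
s=ls(r,[.6,.2,.01,0,.06,.06]);p=s.x;print("rack",p);print(s.fun[:-3].reshape(-1,2))
print("eye",W(p,(-.035,.1,.235)),"tip",W(p,(-.088,.1,.24)))
e=.235+.03+p[2]
print("handle end top", [back("top",c1(*q),e) for q in((105,255),(223,252),(223,278),(105,284))])
C=[c2(42,67),c2(317,52),c2(327,200),c2(52,215)]
P=np.array([back("top",q,.016) for q in C]);print(P,P.mean(0))
print("yaw",[np.arctan2(*(P[0]-P[3])[1::-1]),np.arctan2(*(P[1]-P[2])[1::-1])],np.linalg.norm(P[0]-P[1]),np.linalg.norm(P[0]-P[3]))
for q in((115,178),(295,163),(115,95),(280,87)):print("hoop",back("top",c2(*q),.097))
for q in((82,110),(408,95)):print("bb",back("top",c2(*q),.186))
E
```

```text
rack [0.559  0.232  0.0042 0.052  0.0973 0.0431]
[[-0.2998 -1.0421]
 [-0.4312 -0.3183]
 [ 0.241   0.0529]
 [-0.1687  0.2559]
 [-0.9257  0.189 ]
 [-0.653  -0.0695]]
eye [0.5188 0.33   0.2392] tip [0.4659 0.3273 0.2442]
handle end top [array([0.5262, 0.3615, 0.2692]), array([0.5277, 0.306 , 0.2692]), array([0.5155, 0.3058, 0.2692]), array([0.5127, 0.3612, 0.2692])]
[[ 0.5924 -0.1078  0.016 ]
 [ 0.6033 -0.3057  0.016 ]
 [ 0.4969 -0.3103  0.016 ]
 [ 0.4858 -0.1138  0.016 ]] [ 0.5446 -0.2094  0.016 ]
yaw [np.float64(0.05609376525852878), np.float64(0.042886695164637965)] 0.19821986882337453 0.10681182905432997
hoop [ 0.512  -0.1428  0.097 ]
hoop [ 0.5222 -0.2623  0.097 ]
hoop [ 0.5674 -0.1436  0.097 ]
hoop [ 0.5728 -0.2535  0.097 ]
bb [ 0.553  -0.1053  0.186 ]
bb [ 0.5623 -0.3032  0.186 ]
```

```bash
cat >> h.py <<'E'
from scipy.spatial.transform import Rotation as R
def to(x,y,z,yaw=None):
    o=robot.get_obs();r=R.from_quat(o["tool_rot"]);d=r.inv().apply(np.array([x,y,z])-o["position"])*100
    print("shift cm",d)
    if yaw is not None:
        c,s=np.cos(yaw),np.sin(yaw); Rt=R.from_matrix(np.array([[s,c,0],[-c,s,0],[0,0,-1]]).reshape(3,3))
        print("turn",(r.inv()*Rt).as_rotvec())
E
python3 -m crank '[[0,0,-3,0,0,0.185,0],[0,0,-3,0,0,0.185,0],[0,0,-3,0,0,0.185,0],[0,0,-3,0,0,0.185,0],[0,0,0,0,0,0.185,0]]'
python3 -m crank '[[0,0,0,0,0,0.185,0.3],[0,0,0,0,0,0.185,0.3],[0,0,0,0,0,0,0.3]]'
python3 -c "
from h import *
to(.519,.332,.40,.052)"
```

```text
time: 0.72
position: [0.1414, 0.6097, 0.4151]
tool_rot: [0.548, 0.837, 0.003, -0.0]
ft_force: [-0.3, -0.0, -0.0]
grip_width: 0.0867
grip_force: 0.0
time: 1.1
position: [0.141, 0.6086, 0.4117]
tool_rot: [0.689, 0.725, -0.001, 0.0]
ft_force: [-0.0, -0.7, -0.3]
grip_width: 0.0658
grip_force: 0.0
shift cm [-29.5174  36.3642   1.1821]Traceback (most recent call last):
  File "<string>", line 3, in <module>
    to(.519,.332,.40,.052)
    ~~^^^^^^^^^^^^^^^^^^^^
  File "h.py", line 18, in to
    c,s=np.cos(yaw),np.sin(yaw); Rt=R.from_matrix(np.array([[s,c,0],[-c,s,0],[0,0,-1]]).reshape(3,3))
                                    ~~~~~~~~~~~~~^^^^^^^^^^^^^^^^^^^^^^^^^^^^^^^^^^^^^^^^^^^^^^^^^^^^
  File "scipy/spatial/transform/_rotation.pyx", line 1143, in scipy.spatial.transform._rotation.Rotation.from_matrix
ValueError: Non-positive determinant (left-handed or null coordinate frame) in rotation matrix 0: [[ 0.052   0.9986  0.    ]
 [-0.9986  0.052   0.    ]
 [ 0.      0.     -1.    ]].
```

```bash
sed -i 's/\[\[s,c,0\],\[-c,s,0\]/[[-s,c,0],[c,s,0]/' h.py
python3 -m crank '[[-5,6,0,0,0,0,0.55],[-5,6,0,0,0,0,0.55],[-5,6,0,0,0,0,0.55],[-5,6,0,0,0,0,0.55],[-5,6,0,0,0,0,0.55]]'
python3 -m crank '[[-4.5,6,0,0,0,0,0.55],[0,0,0,0,0,0,0.55],[0,0,0,0,0,0,0.55]]'
python3 - <<'E'
from h import *
import cv2
to(.519,.332,.36,.052)
t=cams.camera("top");cv2.imwrite("pics/t1.png",t[:,:,::-1])
E
```

```text
time: 1.72
position: [0.3918, 0.4191, 0.4121]
tool_rot: [0.689, 0.725, -0.0, -0.0]
ft_force: [0.5, 0.2, 0.1]
grip_width: 0.0397
grip_force: 0.0
time: 2.1
position: [0.442, 0.3853, 0.4118]
tool_rot: [0.69, 0.724, -0.001, -0.001]
ft_force: [-1.0, 0.7, 0.8]
grip_width: 0.0391
grip_force: 0.0
shift cm [-5.6976  7.4366  5.1692]
turn [-0.0016 -0.     -0.0031]
```

```bash

python3 -m crank '[[-2.85,3.75,0,0,0,0,0.66],[-2.85,3.7,0,0,0,0,0.66],[0,0,2.5,0,0,0,0.66],[0,0,2.5,0,0,0,0.66],[0,0,0,0,0,0,0.66]]'
python3 -m crank '[[0,0,0,0,0,0,0.66],[0,0,0,0,0,0,0.66]]'
python3 - <<'E'
from h import *
import cv2
to(.519,.332,.36,.052)
t=cams.camera("scene")[:,:,::-1];u=cams.camera("top")[:,:,::-1]
a=cv2.resize(t[75:185,280:400],(600,550),interpolation=cv2.INTER_CUBIC)
b=cv2.resize(u[170:250,180:260],(200,200),interpolation=cv2.INTER_CUBIC)
o=np.zeros((550,800,3),np.uint8);o[:,:600]=a;o[:200,600:]=b;cv2.imwrite("pics/s2.png",o)
E
```

```text
time: 2.78
position: [0.5171, 0.333, 0.3602]
tool_rot: [0.689, 0.725, -0.002, -0.001]
ft_force: [0.3, -0.1, 0.7]
grip_width: 0.0294
grip_force: 0.0
time: 3.02
position: [0.5195, 0.333, 0.3638]
tool_rot: [0.689, 0.724, 0.001, 0.001]
ft_force: [-0.1, -0.2, 0.8]
grip_width: 0.0299
grip_force: 0.0
shift cm [-0.0939 -0.0543  0.3785]
turn [ 0.0027 -0.001  -0.0026]
```

View pics/s2.png

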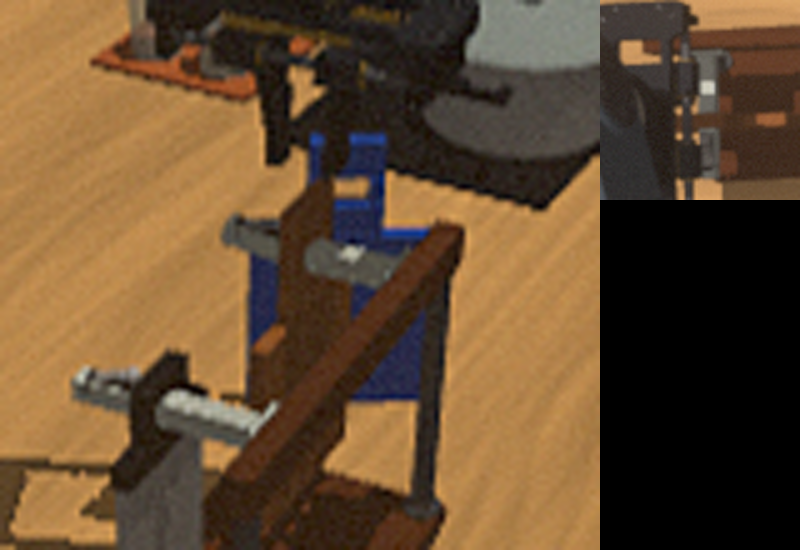

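```bash
python3 - <<'E'
from h import *
o=robot.get_obs();p=o["position"];q=R.from_quat(o["tool_rot"])
f=lambda P:((proj("scene",P)[0]-[280,75])*5).round(1)
for n,l in(("front out",(-.03)),("front in",-.015),("rear in",.015),("rear out",.03)):
    print(n,[f(p+q.apply([x,l,.07])) for x in(-.0095,.0095)])
for z in(.262,.268,.274):
  for dx in(-.007,.007):
    print("hand",z,dx,[f([.5195+dx-.052*s,.3325+s,z]) for s in(-.028,.028)])
E
```

```text
front out [array([255.9, 159.9]), array([268.9, 147.5])]
front in [array([277.3, 164.8]), array([290.1, 152.3])]
rear in [array([320.6, 174.8]), array([333.1, 162.1])]
rear out [array([342.6, 179.9]), array([354.9, 167.1])]
hand 0.262 -0.007 [array([275.2, 224.6]), array([311.9, 186.9])]
hand 0.262 0.007 [array([294.8, 230. ]), array([331. , 191.9])]
hand 0.268 -0.007 [array([275.4, 216.2]), array([312.2, 178.5])]
hand 0.268 0.007 [array([295. , 221.5]), array([331.4, 183.6])]
hand 0.274 -0.007 [array([275.6, 207.7]), array([312.5, 170.2])]
hand 0.274 0.007 [array([295.3, 213. ]), array([331.7, 175.2])]
```

```bash

python3 -m crank '[[-0.1,0.1,1.5,0,0,0,0.68],[0,0,1.5,0,0,0,0.68],[0,0,0,0,0,0,0.68]]'
python3 -m crank '[[0,0,0.5,0,0,0,0.68],[0,0,0,0,0,0,0.68]]'
python3 -m crank '[[0,0,0.3,0,0,0,0.68],[0,0,0,0,0,0,0.68]]'
```

```text
time: 3.5
position: [0.5195, 0.3306, 0.3297]
tool_rot: [0.69, 0.724, -0.002, -0.001]
ft_force: [1.0, -0.5, -0.0]
grip_width: 0.0278
grip_force: 0.0
time: 3.75
position: [0.5204, 0.3311, 0.327]
tool_rot: [0.69, 0.724, -0.0, -0.0]
ft_force: [-0.7, 1.1, -0.5]
grip_width: 0.0281
grip_force: 0.0
time: 4.0
position: [0.5208, 0.3313, 0.3247]
tool_rot: [0.69, 0.724, 0.001, 0.0]
ft_force: [-0.0, 1.1, 1.7]
grip_width: 0.0276
grip_force: 0.9
```

```bash

python3 -m crank '[[0,0,0.3,0,0,0,0.68],[0,0,0,0,0,0,0.68]]'
python3 -c "
from h import *
o=robot.get_obs();print(o['position'],o['ft_force'],o['moment'])"
```

```text
time: 4.25
position: [0.5212, 0.3313, 0.3218]
tool_rot: [0.69, 0.724, 0.001, 0.001]
ft_force: [2.2, -0.9, 3.5]
grip_width: 0.0278
grip_force: 1.4
[0.5212 0.3313 0.3218] [ 2.2211 -0.8693  3.5323] [-0.043  -0.2136 -0.0049]
```

```bash

python3 -m crank '[[0,0,0.2,0,0,0,0.68],[0,0,0,0,0,0,0.68]]'
python3 -m crank '[[0,0,0.2,0,0,0,0.68],[0,0,0,0,0,0,0.68]]'
python3 -m crank '[[0,0,0.2,0,0,0,0.68],[0,0,0,0,0,0,0.68]]'
```

```text
time: 4.5
position: [0.5207, 0.3312, 0.3194]
tool_rot: [0.69, 0.724, 0.0, 0.0]
ft_force: [2.6, 1.7, 3.7]
grip_width: 0.0276
grip_force: 1.6
time: 4.75
position: [0.5206, 0.3312, 0.3173]
tool_rot: [0.69, 0.724, 0.0, 0.0]
ft_force: [2.5, 0.7, 4.1]
grip_width: 0.0278
grip_force: 1.9
time: 5.0
position: [0.5208, 0.3312, 0.3154]
tool_rot: [0.69, 0.724, 0.0, 0.0]
ft_force: [3.9, 0.2, 5.3]
grip_width: 0.0278
grip_force: 2.3
```

```bash

python3 -m crank '[[0,0,0.15,0,0,0,0.68],[0,0,0,0,0,0,0.68]]'
python3 -m crank '[[0,0,0.1,0,0,0,0.68],[0,0,0,0,0,0,0.68]]'
```

```text
time: 5.25
position: [0.5207, 0.3312, 0.3147]
tool_rot: [0.69, 0.724, 0.001, 0.0]
ft_force: [2.3, -0.3, 7.9]
grip_width: 0.0281
grip_force: 3.9
time: 5.5
position: [0.5208, 0.3312, 0.3146]
tool_rot: [0.69, 0.724, 0.001, 0.0]
ft_force: [1.3, -0.0, 10.3]
grip_width: 0.0278
grip_force: 5.6
```

```bash

python3 -m crank '[[0,0,0,0,0,0,0.75],[0,0,0,0,0,0,0.8],[0,0,0,0,0,0,0.85]]' 25
python3 -m crank '[[0,0,0,0,0,0,0.9],[0,0,0,0,0,0,0.9],[0,0,0,0,0,0,0.9]]' 25
```

```text
time: 5.88
position: [0.5178, 0.3313, 0.3142]
tool_rot: [0.69, 0.724, -0.002, -0.002]
ft_force: [-4.2, -0.4, 12.6]
grip_width: 0.0155
grip_force: 6.7
time: 6.25
position: [0.5181, 0.3313, 0.3141]
tool_rot: [0.69, 0.724, -0.002, -0.002]
ft_force: [-3.3, -0.9, 12.5]
grip_width: 0.0136
grip_force: 27.2
```

```bash

python3 -m crank '[[0,-0.15,-0.09,0,0,0,0.9],[0,-0.15,-0.02,0,0,0,0.9],[0,0,0,0,0,0,0.9]]' 25
python3 -m crank '[[0,-0.25,-0.02,0,0,0,0.9],[0,-0.25,-0.02,0,0,0,0.9],[0,0,0,0,0,0,0.9]]' 25
```

```text
time: 6.62
position: [0.5175, 0.3312, 0.3142]
tool_rot: [0.69, 0.724, 0.0, 0.0]
ft_force: [2.2, 0.2, 5.7]
grip_width: 0.0136
grip_force: 30.7
time: 7.0
position: [0.5136, 0.3309, 0.3147]
tool_rot: [0.69, 0.724, 0.001, 0.001]
ft_force: [5.3, 0.6, 4.0]
grip_width: 0.0135
grip_force: 31.0
```

```bash

python3 -m crank '[[0,-0.1,0.06,0,0,0,0.9],[0,-0.2,0,0,0,0,0.9],[0,0,0,0,0,0,0.9]]' 25
python3 -m crank '[[0,-0.25,-0.01,0,0,0,0.9],[0,-0.25,-0.02,0,0,0,0.9],[0,0,0,0,0,0,0.9]]' 25
```

```text
time: 7.38
position: [0.5119, 0.3308, 0.3148]
tool_rot: [0.69, 0.724, 0.003, 0.002]
ft_force: [6.4, -0.2, 5.8]
grip_width: 0.0134
grip_force: 32.3
time: 7.75
position: [0.507, 0.3307, 0.3154]
tool_rot: [0.69, 0.724, 0.003, 0.002]
ft_force: [6.5, 0.0, 6.3]
grip_width: 0.0139
grip_force: 32.1
```

```bash

python3 -m crank '[[0,-0.25,-0.03,0,0,0,0.9],[0,-0.25,-0.03,0,0,0,0.9],[0,-0.25,-0.03,0,0,0,0.9],[0,0,0,0,0,0,0.9]]' 25
python3 -m crank '[[0,-0.25,-0.03,0,0,0,0.9],[0,-0.25,-0.03,0,0,0,0.9],[0,-0.25,-0.03,0,0,0,0.9],[0,0,0,0,0,0,0.9]]' 25
```

```text
time: 8.25
position: [0.4991, 0.3303, 0.3162]
tool_rot: [0.69, 0.724, 0.003, 0.002]
ft_force: [5.6, -0.0, 7.3]
grip_width: 0.014
grip_force: 28.9
time: 8.75
position: [0.4912, 0.33, 0.3172]
tool_rot: [0.69, 0.724, 0.002, 0.001]
ft_force: [4.6, -0.1, 7.5]
grip_width: 0.0139
grip_force: 25.0
```

```bash

python3 -m crank '[[0,-0.3,-0.045,0,0,0,0.9],[0,-0.3,-0.04,0,0,0,0.9],[0,-0.3,-0.04,0,0,0,0.9],[0,0,0,0,0,0,0.9]]' 25
python3 -m crank '[[0,-0.3,-0.045,0,0,0,0.9],[0,-0.3,-0.04,0,0,0,0.9],[0,-0.3,-0.04,0,0,0,0.9],[0,0,0,0,0,0,0.9]]' 25
```

```text
time: 9.25
position: [0.4815, 0.3295, 0.3178]
tool_rot: [0.69, 0.724, 0.001, 0.001]
ft_force: [3.5, 0.7, 6.6]
grip_width: 0.0139
grip_force: 26.7
time: 9.75
position: [0.471, 0.3288, 0.3184]
tool_rot: [0.69, 0.724, -0.0, -0.0]
ft_force: [2.5, -0.3, 6.7]
grip_width: 0.0138
grip_force: 28.0
```

```bash

python3 -m crank '[[0,-0.3,-0.05,0,0,0,0.9],[0,-0.3,-0.05,0,0,0,0.9],[0,-0.3,-0.05,0,0,0,0.9],[0,0,0,0,0,0,0.9]]' 25
python3 -m crank '[[0,-0.4,-0.05,0,0,0,0.9],[0,-0.4,-0.05,0,0,0,0.9],[0,-0.4,-0.03,0,0,0,0.9],[0,0,0,0,0,0,0.9]]' 25
```

```text
time: 10.25
position: [0.4602, 0.3278, 0.3181]
tool_rot: [0.69, 0.724, -0.003, -0.002]
ft_force: [-0.3, -0.1, -3.7]
grip_width: 0.0139
grip_force: 25.2
time: 10.75
position: [0.45, 0.3278, 0.3211]
tool_rot: [0.69, 0.724, -0.0, -0.0]
ft_force: [-0.6, 0.5, -3.5]
grip_width: 0.0136
grip_force: 25.0
```

```bash

python3 -m crank '[[0,-1,-0.5,0,0,0,0.9],[0,-1,-1.5,0,0,0,0.9],[0,0,-2.5,0,0,0,0.9],[0,0,-2.5,0,0,0,0.9],[0,0,-1.5,0,0,0,0.9]]' 25
python3 -m crank '[[-2,-0.1,0,0,0,0,0.9],[-4,-0.2,0,0,0,0,0.9],[-5,-0.25,0,0,0,0,0.9],[-5,-0.25,0,0,0,0,0.9],[-5,-0.25,0,0,0,0,0.9]]' 25
python3 -m crank '[[-5,-0.25,0,0,0,0,0.9],[-5,-0.25,0,0,0,0,0.9],[-5,-0.25,0,0,0,0,0.9],[-5,-0.25,0,0,0,0,0.9],[-5,-0.25,0,0,0,0,0.9]]' 25
python3 -m crank '[[-4,-0.2,0,0,0,0,0.9],[-2,-0.1,0,0,0,0,0.9],[0,0,0,0,0,0,0.9],[0,0,0,0,0,0,0.9]]' 25
python3 - <<'E'
from h import *
to(.53,-.208,.40,.05)
E
```

```text
time: 11.38
position: [0.4303, 0.3271, 0.4085]
tool_rot: [0.69, 0.724, 0.002, 0.001]
ft_force: [0.5, 0.3, -3.8]
grip_width: 0.014
grip_force: 25.0
time: 12.0
position: [0.4286, 0.1141, 0.405]
tool_rot: [0.69, 0.724, -0.001, -0.001]
ft_force: [0.6, -0.0, -2.8]
grip_width: 0.0138
grip_force: 25.0
time: 12.62
position: [0.4277, -0.1356, 0.4051]
tool_rot: [0.69, 0.724, -0.001, -0.001]
ft_force: [1.4, 0.3, -3.3]
grip_width: 0.0139
grip_force: 25.0
time: 13.12
position: [0.4289, -0.1923, 0.4056]
tool_rot: [0.69, 0.724, 0.0, -0.001]
ft_force: [0.2, 1.0, -3.5]
grip_width: 0.0137
grip_force: 25.0
shift cm [-2.0644 10.0195  0.5441]
turn [-0.0012 -0.0022 -0.0012]
```

```bash

python3 -m crank '[[-1,3,0,0,0,0,0.9],[-1,3,0,0,0,0,0.9],[0,3,0,0,0,0,0.9],[0,1,0.3,0,0,0,0.9],[0,0,0,0,0,0,0.9]]' 25
python3 -m crank '[[0,0,0,0,0,0,0.9]]'
python3 - <<'E'
from h import *
import cv2
to(.5312,-.208,.40,.05)
t=cams.camera("scene")[:,:,::-1];u=cams.camera("top")[:,:,::-1]
a=cv2.resize(t[190:335,200:300],(400,580),interpolation=cv2.INTER_CUBIC)
b=cv2.resize(u[180:250,385:485],(400,280),interpolation=cv2.INTER_CUBIC)
o=np.zeros((580,800,3),np.uint8);o[:,:400]=a;o[:280,400:]=b;cv2.imwrite("pics/s3.png",o)
E
```

```text
time: 13.75
position: [0.5299, -0.2075, 0.4022]
tool_rot: [0.689, 0.725, -0.0, -0.001]
ft_force: [-0.3, 0.1, -2.7]
grip_width: 0.0137
grip_force: 25.0
time: 13.88
position: [0.5293, -0.2082, 0.4029]
tool_rot: [0.69, 0.724, -0.0, -0.001]
ft_force: [0.4, 0.1, -3.4]
grip_width: 0.0139
grip_force: 25.0
shift cm [0.012  0.1956 0.288 ]
turn [-0.0017 -0.0007 -0.0014]
```

View pics/s3.png

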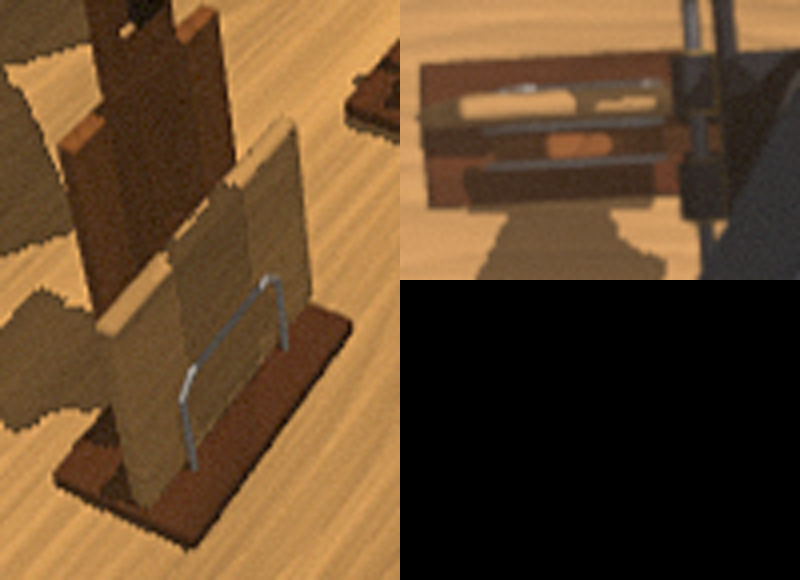

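```bash
python3 - <<'E'
from h import *
c=lambda u,v:((u-400+.5)/4-.5+385,(v+.5)/4-.5+180)
for n,q,z in(("front",(487,168),.097),("front",(665,155),.097),("mid",(483,135),.097),("mid",(660,118),.097),("rear",(520,90),.097),("rear",(660,82),.097),("sh",(550,133),.286),("sh",(550,157),.286),("sh",(610,133),.286),("sh",(610,157),.286)):
    print(n,back("top",c(*q),z))
for q in((425,65),(430,207),(690,53)):print(back("top",c(*q),.016))
E
```

```text
front [ 0.514  -0.1405  0.097 ]
front [ 0.5232 -0.2635  0.097 ]
mid [ 0.5369 -0.1381  0.097 ]
mid [ 0.5488 -0.2607  0.097 ]
rear [ 0.5683 -0.1642  0.097 ]
rear [ 0.5739 -0.2612  0.097 ]
sh [ 0.5326 -0.1385  0.286 ]
sh [ 0.5191 -0.1383  0.286 ]
sh [ 0.5327 -0.1724  0.286 ]
sh [ 0.5191 -0.1721  0.286 ]
[ 0.5919 -0.1113  0.016 ]
[ 0.4853 -0.1138  0.016 ]
[ 0.601  -0.3099  0.016 ]
```

```bash

python3 -m crank '[[0,0.12,1,0,0,-0.01,0.9],[0,0,1,0,0,0,0.9],[0,0,1,0,0,0,0.9],[0,0,0,0,0,0,0.9]]' 25
python3 -m crank '[[0,0,0.8,0,0,0,0.9],[0,0,0.8,0,0,0,0.9],[0,0,0,0,0,0,0.9]]' 25
```

```text
time: 14.48
position: [0.5309, -0.2086, 0.3715]
tool_rot: [0.686, 0.727, -0.0, -0.002]
ft_force: [-0.6, -0.6, -3.7]
grip_width: 0.014
grip_force: 25.0
time: 14.85
position: [0.5311, -0.2087, 0.3561]
tool_rot: [0.686, 0.727, -0.0, -0.001]
ft_force: [0.1, -0.2, -4.3]
grip_width: 0.0137
grip_force: 25.0
```

```bash

python3 -m crank '[[0,0,0.8,0,0,0,0.9],[0,0,0.8,0,0,0,0.9],[0,0,0.8,0,0,0,0.9],[0,0,0,0,0,0,0.9]]' 25
python3 -m crank '[[0,0,0.8,0,0,0,0.9],[0,0,0.8,0,0,0,0.9],[0,0,0.8,0,0,0,0.9],[0,0,0,0,0,0,0.9]]' 25
python3 -m crank '[[0,0,0.7,0,0,0,0.9],[0,0,0.5,0,0,0,0.9],[0,0,0,0,0,0,0.9]]' 25
```

```text
time: 15.35
position: [0.5311, -0.2086, 0.332]
tool_rot: [0.686, 0.727, -0.0, -0.001]
ft_force: [-0.3, -1.0, -3.9]
grip_width: 0.0139
grip_force: 25.0
time: 15.85
position: [0.5311, -0.2086, 0.308]
tool_rot: [0.686, 0.727, -0.0, -0.001]
ft_force: [-0.5, 1.0, -2.8]
grip_width: 0.0138
grip_force: 25.0
time: 16.23
position: [0.5313, -0.2087, 0.2965]
tool_rot: [0.686, 0.727, -0.0, -0.001]
ft_force: [-0.2, -0.1, -2.9]
grip_width: 0.0138
grip_force: 25.0
```

```bash

python3 -m crank '[[0,0,0.4,0,0,0,0.9],[0,0,0.4,0,0,0,0.9],[0,0,0,0,0,0,0.9]]' 25
python3 -m crank '[[0,0,0.3,0,0,0,0.9],[0,0,0,0,0,0,0.9]]' 25
python3 -m crank '[[0,0,0.2,0,0,0,0.9],[0,0,0,0,0,0,0.9]]' 25
```

```text
time: 16.6
position: [0.5313, -0.2088, 0.2886]
tool_rot: [0.686, 0.727, -0.0, -0.001]
ft_force: [-0.6, 0.6, -4.6]
grip_width: 0.0136
grip_force: 25.0
time: 16.85
position: [0.5315, -0.2089, 0.2858]
tool_rot: [0.686, 0.727, -0.0, -0.0]
ft_force: [-0.6, 0.4, -2.9]
grip_width: 0.0141
grip_force: 25.0
time: 17.1
position: [0.5315, -0.2089, 0.2839]
tool_rot: [0.686, 0.727, -0.0, -0.0]
ft_force: [-0.1, 0.3, -4.0]
grip_width: 0.0138
grip_force: 25.0
```

```bash

python3 -m crank '[[0,0,0.2,0,0,0,0.9],[0,0,0,0,0,0,0.9]]' 25
python3 -m crank '[[0,0,0.2,0,0,0,0.9],[0,0,0,0,0,0,0.9]]' 25
```

```text
time: 17.35
position: [0.5315, -0.2089, 0.2819]
tool_rot: [0.686, 0.727, -0.0, -0.0]
ft_force: [0.2, -0.1, -2.7]
grip_width: 0.014
grip_force: 25.0
time: 17.6
position: [0.5319, -0.209, 0.2817]
tool_rot: [0.686, 0.727, 0.0, 0.001]
ft_force: [-2.1, 1.7, 4.8]
grip_width: 0.0143
grip_force: 25.0
```

```bash

python3 -m crank '[[0,0,0.15,0,0,0,0.9],[0,0,0,0,0,0,0.9]]' 25
python3 - <<'E'
from h import *
import cv2
t=cams.camera("scene")[:,:,::-1];u=cams.camera("top")[:,:,::-1]
a=cv2.resize(t[190:335,200:300],(400,580),interpolation=cv2.INTER_CUBIC)
b=cv2.resize(u[180:250,385:485],(400,280),interpolation=cv2.INTER_CUBIC)
o=np.zeros((580,800,3),np.uint8);o[:,:400]=a;o[:280,400:]=b;cv2.imwrite("pics/s4.png",o)
E
```

```text
time: 17.85
position: [0.5322, -0.209, 0.2816]
tool_rot: [0.686, 0.727, 0.0, 0.001]
ft_force: [-2.0, 2.0, 10.7]
grip_width: 0.014
grip_force: 25.1
```

View pics/s4.png

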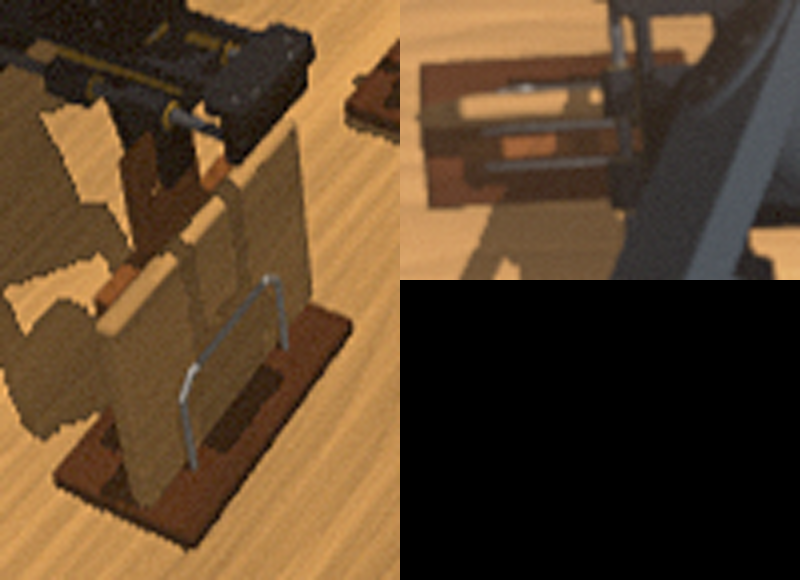

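The board's shoulder at (528,145) lies between the front and middle hoops, and the board is down on the slot floor. I ease off, open and withdraw.

```bash

python3 -m crank '[[0,-0.03,-0.25,0,0,0,0.9],[0,0,0,0,0,0,0.9],[0,0,0,0,0,0,0.8],[0,0,0,0,0,0,0.7],[0,0,0,0,0,0,0.55]]'
python3 -m crank '[[0,0,0,0,0,0,0.5],[0,0,0,0,0,0,0.5],[0,0,-1,0,0,0,0.5],[0,0,-2,0,0,0,0.5],[0,0,-4,0,0,0,0.5]]'
python3 -m crank '[[0,-4,-5,0,0,0,0.5],[0,-4,-3,0,0,0,0.5],[4,-4,0,0,0,0,0.5],[5,0,0,0,0,0,0.5],[5,0,0,0,0,0,0.5]]'
python3 -m crank '[[5,0,0,0,0,0,0.5],[0,0,0,0,0,0,0.5],[0,0,0,0,0,0,0.5]]'
python3 - <<'E'
from h import *
import cv2
t=cams.camera("scene")[:,:,::-1];u=cams.camera("top")[:,:,::-1]
a=cv2.resize(t[80:340,200:400],(446,580),interpolation=cv2.INTER_CUBIC)
b=cv2.resize(u[160:250,190:490],(600,180),interpolation=cv2.INTER_CUBIC)
c=cv2.resize(u[180:250,385:485],(350,245),interpolation=cv2.INTER_CUBIC)
o=np.zeros((580,800,3),np.uint8);o[:,:446]=a;o[:245,450:]=c;o[300:480,450:]=b[:,:350];cv2.imwrite("pics/s5.png",o)
E
```

```text
time: 18.58
position: [0.5313, -0.209, 0.2808]
tool_rot: [0.686, 0.727, -0.0, -0.0]
ft_force: [0.9, -0.3, 0.4]
grip_width: 0.029
grip_force: 0.0
time: 19.2
position: [0.5306, -0.2085, 0.3509]
tool_rot: [0.686, 0.727, -0.0, -0.002]
ft_force: [0.2, -1.1, 0.4]
grip_width: 0.0435
grip_force: 0.0
time: 19.82
position: [0.4036, -0.075, 0.431]
tool_rot: [0.687, 0.727, 0.001, 0.001]
ft_force: [0.6, 0.7, 0.2]
grip_width: 0.0433
grip_force: 0.0
time: 20.2
position: [0.4016, -0.0264, 0.4305]
tool_rot: [0.686, 0.728, 0.0, 0.001]
ft_force: [0.8, 0.6, 0.7]
grip_width: 0.0436
grip_force: 0.0
```

View pics/s5.png

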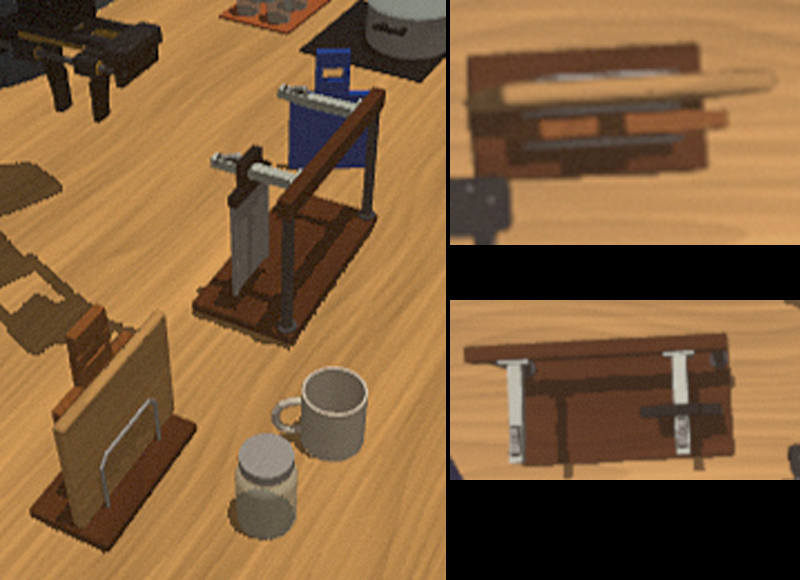

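The board stands upright in the front slot, peg A is empty, and the grater, mug, jar and other board have not moved.

```bash
python3 -c "
from rig import ticket
print(ticket.hand_in())"
```

```text
the job is handed in; nothing more can be done
None
```

The board is off peg A and standing upright in the wire rack's empty slot, the grater, other board, mug and jar look untouched in the last pictures, and the job is handed in at about 20 s; no verdict was returned.

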